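Weigh the tall bean canister on the hook scale

ROBOT

A 7-joint arm with a two-finger parallel gripper is mounted at the origin on the work surface. World frame = base frame: x ahead of the robot, y to its left, z up, the work surface at z = 0. Lengths are in m, angles in rad, forces in N, time in s.
With the tool pointing down it reaches from about 0.425 to 0.925 m from the base axis. Payload 6.8 kg.
Tool frame: the origin (TCP) lies at the very end of the fingers, on their centre line; the grasp point (between the pads) lies 19 mm behind it; z points along the fingers, y is the line along which they close (so a half turn about z gives the same grasp; the last joint's range is limited). The gripper opens to 85 mm and grips with 20 to 120 N. Pads are 22 mm wide; open, the fingers measure 114 mm over their backs; the gripper's body (76 mm by 85 mm) begins 54 mm behind the grasp point. The pads swing forward as they close: fully open they stand 13 mm farther back than shut.
Start: joints at [1.194, 0.477, 0.022, 1.555, -0.011, 1.109, -0.083], TCP at [0.179, -0.651, 0.195] pointing down, gripper open.
Joint ranges: [-2.96, 2.96], [-0.34, 2.1], [-1.41, 1.46], [0.24, 2.44], [-1.37, 4.51], [0.17, 1.92], [-2.96, 2.96]. Speed limits (rad/s): [2.39, 2.39, 3.14, 3.14, 3.14, 3.14, 3.14].

INTERFACE

Orientations are given as a unit quaternion [w, x, y, z].
In Python, from station import get_obs, read_camera, hand_in gives the robot as it stands.
- The arm moves only by the tool arm_command, never from a script. Its argument "commands" is one flat list of numbers, 7 for each row, row after row: the shift along the tool's x, y, z in m, then the turn, a rotation vector about the tool's x, y, z in degrees, then the opening, from 0 (shut) to 1 (fully open). In form: [tx, ty, tz, rx, ry, rz, fingers, tx, ty, tz, rx, ry, rz, fingers, ...]. A call has 1 to 8 rows; each row is the pose to reach, as a shift and turn from the pose commanded when the call began, along the tool's axes at that moment; what a row does not reach only later rows make up. A row lasts 1/10 s, in which the tool goes at most 50 mm and 8.59 degrees, less where a joint would pass 70% of its speed; a pose out of reach is approached as far as the arm can. A call with a gripper value outside its range is refused whole. The fingers move at their own pace and stop on an object; "force" is the grip in N (left out, the last holds). Time passes only in rows, so rows that repeat a pose let the fingers close. It gives the time, the measured TCP pose, the force, the opening and the grip force at its end, in the units of the state.
- get_obs(): the state, without advancing time (a new reading comes with each control period).
- read_camera(name): name is "scene" or "top" or "wrist"; returns a dict with "img" (480x640x3 uint8, red, green, blue), "camera_matrix" (3x3 intrinsics, pixels), "k1" (the pictures are not rectified: a ray, as slopes to the right and down, at radius r is drawn at 1 + k1 r^2 times it, then the intrinsics apply), "pose" (4x4, takes a point from camera to world coordinates). Camera axes: x right, y down, z forward; pixel columns grow to the right and rows downward; lengths in m; the calibration is good to about 2 mm. A picture is of the moment at which its call begins. There is no depth.
- hand_in(): hands the job in; it is judged then, once.
The state is a dict: "t": time; "q": joint angles; "joint_vel": joint speeds; "joint_torque": joint torques, N m; "eef_pos": TCP position; "tool_rot": TCP orientation; "contact_force": force on the tool from outside, world axes, zero at the start; "torque": the same for the moment, N m; "gripper_width": opening from 0.0 (shut) to 1.0 (fully open); "grasp_force": force on a finger pad.
Only numpy, scipy, OpenCV 4.12 (cv2) and the standard library are available. Lean on these libraries where they do the work, as an engineer would, in place of code of your own. Each camera call takes 0.05 s, during which the arm holds its last target. There are 200 camera calls.

TASK

Weigh the beans: pick up the taller of the two lidded steel canisters by the wooden grip on top and hang it by its wire bail in the hook of the spring scale. Lower it gently, so that the sprung hook never runs down onto its bottom stop, let go, and wait until it hangs still. Leave the short canister where it stands.

Things in the scene. Friction and masses are not known exactly. Their poses are not given: they have to be found in the camera images.
- tall_canister_grip (a point): Centre of the wooden grip (24x24 mm, 40 high) on the canister to hang: steel, 84 mm dia., lid top 90 mm up, 0.36-0.57 kg. Point is 186 mm above its underside. Rigid 6 mm wire bail: arch in the y-z plane, legs 88 mm apart along y. Crown's underside is 34 mm below this point, straight 12 mm either side; window from there to the lid 62 mm high. z up, x through the window; half turn: same.
- short_canister_grip (a point): Same grip on the short canister, to be left alone: 84 mm diameter, lid top only 55 mm up, same bail and grip; this point is 151 mm above its underside.
- hook_seat (a point): Where the bail rests: middle of the upper side of the hook's level 24 mm seat (8 mm bar), 239 mm above the table unloaded; moves with the hook. z up, x from open tip to column. Bar rises at -x to a tip 20 mm above this point, 34 mm out; at +x by 14 mm, then level to a carriage at x=84 (top 31 mm above). Bring bail window in along +x around the hook, then let down. Foot plate below: 15 mm thick.
- hook (a joint): How far the hook has dipped on its spring, in m: 0 unloaded (up), 0.06 at the bottom stop. About 175 N/m, so the tall canister settles at about 20 to 32 mm; lightly damped, it bobs for a few seconds when the load comes on. The column stands 108 to 136 mm beyond the seat (+x), its top 288 mm above the table.
Not all that is in view belongs to the job. What is shaped like the part that bears tall_canister_grip but yellow is not meant.

How it is judged:
At the end, for the whole second after the job is handed in: The tall canister hangs by its bail in the hook's seat (grip within 22 mm horizontally of the seat's middle and 24 to 46 mm above it), the hook has dipped 12 to 45 mm under it and is still (under 15 mm/s), and the canister hangs still (under 40 mm/s) (horizontal distance between tall_canister_grip and hook_seat below 0.022 m and z of tall_canister_grip in the frame of hook_seat between 0.024 and 0.046 m and value of joint hook between 0.012 and 0.045 m and velocity of joint hook between -0.015 and 0.015 m/s and linear speed of tall_canister below 0.04 m/s); the robot touches nothing.
It fails at once if the hook was driven or dropped onto its bottom stop (dip over 56 mm) (value of joint hook above 0.056 m).
It fails at once if the short canister was moved by more than 30 mm (distance of short_canister_grip from where it was at the start of the episode above 0.03 m).
It also fails if it takes over 42 s, if anything falls off the work surface, if the arm or the gripper's body presses on something with over 40 N, if the wrist force passes 120 N, or if a joint passes its speed limit or range.

## Working session

There is one attempt and no reset: what is moved stays moved. The work goes in short steps, Python scripts to look and compute and a tool call to move; the robot and the scene stay as the last step left them, time stands still between calls to the robot, and variables do not carry over. Pictures are saved under pics/ and viewed, at most 10 in all, crops included, and the job is handed in when it is done.

Besides the shell and the picture viewer there is one more tool, called by a JSON object that holds its "method" and its "body". arm_command: Moves the arm, as the interface text tells. Its arguments: {"type":"object","properties":{"commands":{"type":"array","items":{"type":"number"}},"force":{"type":"number"}},"required":["commands"]}

```bash
mkdir -p pics
cat > h.py <<'E'
import numpy as np, cv2
from station import get_obs, read_camera
def cam(n,save=None):
    c=read_camera(n)
    if save: cv2.imwrite(save,c['img'][:,:,::-1])
    np.savez(''+n+'.npz',**{k:np.array(c[k]) for k in('camera_matrix','k1','pose','img')})
    return c
def ray(c,u,v):
    K=np.array(c['camera_matrix']);k=float(c['k1']);P=np.array(c['pose'])
    d=np.array([(u-K[0,2])/K[0,0],(v-K[1,2])/K[1,1]]);s=d.copy()
    for _ in range(20): s=d/(1+k*(s@s))
    return P[:3,3],P[:3,:3]@np.r_[s,1]
def atz(c,u,v,z):
    o,d=ray(c,u,v); return o+d*(z-o[2])/d[2]
def tri(l):
    A=np.zeros((3,3));b=np.zeros(3)
    for c,u,v in l:
        o,d=ray(c,u,v);d=d/np.linalg.norm(d);M=np.eye(3)-np.outer(d,d);A+=M;b+=M@o
    p=np.linalg.solve(A,b)
    return p,[np.linalg.norm(np.cross(p-ray(c,u,v)[0],ray(c,u,v)[1]/np.linalg.norm(ray(c,u,v)[1]))) for c,u,v in l]
def load(n): return dict(np.load(''+n+'.npz'))
def proj(c,p):
    P=np.array(c['pose']);q=P[:3,:3].T@(np.array(p)-P[:3,3]);s=q[:2]/q[2];s=s*(1+float(c['k1'])*(s@s));K=np.array(c['camera_matrix'])
    return K[0,0]*s[0]+K[0,2],K[1,1]*s[1]+K[1,2]
E
python3 -c "
from h import *
for n in('scene','top'):
    c=cam(n,'pics/%s0.png'%n);print(n,np.round(c['pose'],3).tolist())
o=get_obs();print(o['t'],o['eef_pos'],o['tool_rot'],o['contact_force'])"
```

```text
scene [[-0.851, 0.438, -0.289, 0.898], [0.525, 0.713, -0.465, 0.755], [0.002, -0.547, -0.837, 1.333], [0.0, 0.0, 0.0, 1.0]]
top [[0.016, -0.997, 0.069, 0.384], [-1.0, -0.015, 0.014, 0.101], [-0.013, -0.069, -0.998, 1.426], [0.0, 0.0, 0.0, 1.0]]
0.1 [ 0.1790809  -0.65018486  0.19440381] [-8.23811474e-04  9.90980253e-01  1.34005322e-01 -1.82286310e-04] [-0.21406397 -0.51483737  1.00922027]
```

View pics/scene0.png

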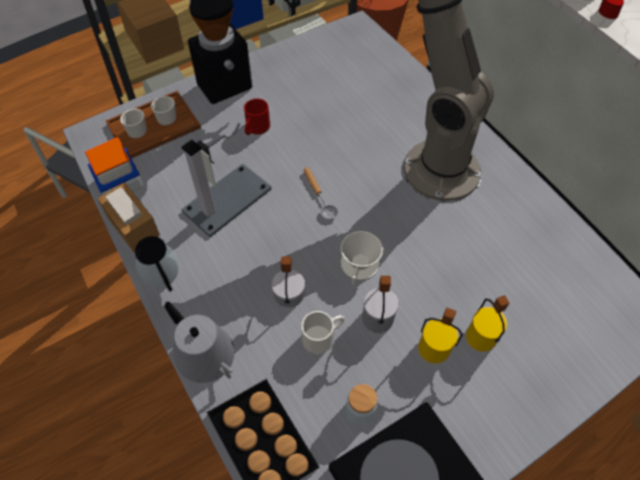

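View pics/top0.png

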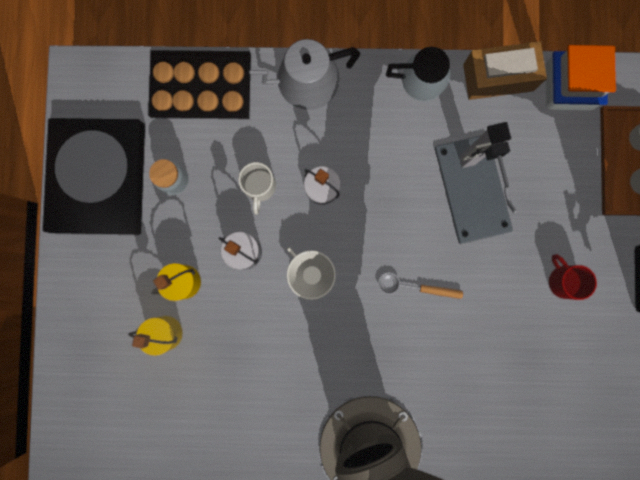

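Steel candidates are scene (287,264)/top (322,177) and scene (385,284)/top (232,248). The yellow ones, at scene (449,316) and (501,302), are decoys. The scale's column is at scene (200,170)/top (498,135). Next I triangulate heights and take close crops.

```bash
python3 -c "
from h import *
s=load('scene');t=load('top')
for a,b in(((287,264),(322,177)),((385,284),(232,248)),((385,284),(322,177)),((287,264),(232,248))):
    print(a,b,tri([(s,*a),(t,*b)]))
S=s['img'][:,:,::-1];T=t['img'][:,:,::-1]
r=lambda i:cv2.resize(i,(400,300),interpolation=cv2.INTER_CUBIC)
im=np.vstack([np.hstack([r(S[130:235,160:300]),r(T[110:245,410:590])]),np.hstack([r(S[240:345,270:410]),r(T[140:275,200:380])])])
cv2.imwrite('pics/c1.png',im)"
```

```text
(287, 264) (322, 177) (array([0.60280167, 0.11970185, 0.14986774]), [np.float64(0.0029572326231314377), np.float64(0.002957232623131454)])
(385, 284) (232, 248) (array([0.44694288, 0.30246342, 0.18492395]), [np.float64(0.001646946757799731), np.float64(0.0016469467577996388)])
(385, 284) (322, 177) (array([0.52260167, 0.2139314 , 0.21472977]), [np.float64(0.11980741876727331), np.float64(0.11980741876727327)])
(287, 264) (232, 248) (array([0.53957972, 0.24098272, 0.29538168]), [np.float64(0.10600659546461591), np.float64(0.10600659546461606)])
```

View pics/c1.png

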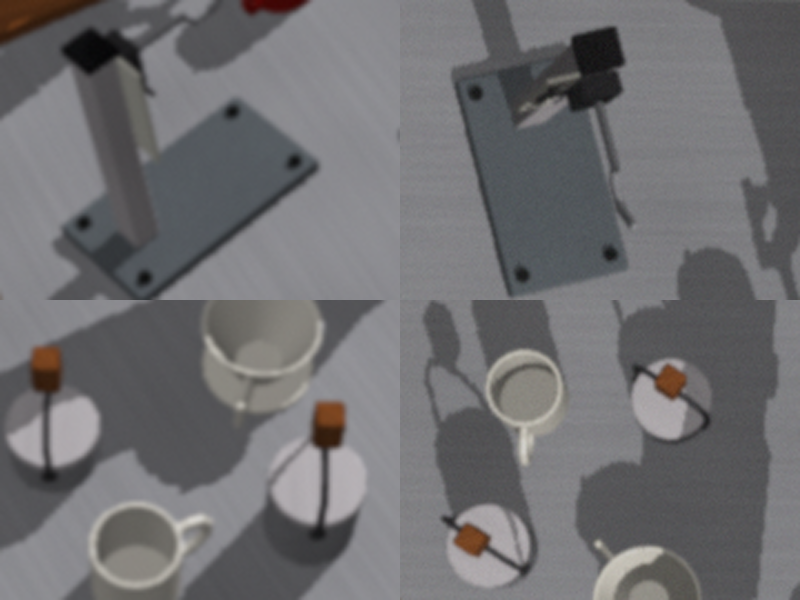

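```bash
python3 -c "
from h import *
s=load('scene');t=load('top')
cr=lambda x,y,z:atz(t,410+(x-400)*.45,110+y*.45,z)
cs=lambda x,y,z:atz(s,160+x*.35,130+y*.35,z)
a=lambda d:np.degrees(np.arctan2(d[1],d[0]))
p=[cr(475,93,.015),cr(522,274,.015),cr(610,253,.015)]
q=[cs(85,222,.015),cs(232,110,.015),cs(145,278,.015),cs(294,160,.015)]
print('plate top',p,a(p[0]-p[1]));print('scene',q,a(q[0]-q[1]),a(q[2]-q[3]))
c=cr(598,50,.288);c2=cs(90,50,.288);tip=cr(630,223,.259);tip2=cs(150,93,.259)
print('col',c,c2,'tip',tip,tip2,a(c-tip))
bend=cr(615,172,.235);print('bend',bend, 'level', cr(603,110,.25))
for z in(.14,.1):
  e=[atz(t,220.2,238.2,z),atz(t,256.3,262.5,z)];print('bail',e,a(e[1]-e[0]))
  f=[atz(s,270+320*.35,240+(533-300)*.35,z)];print(f)
"
```

```text
plate top [array([ 0.69285223, -0.16803369,  0.015     ]), array([ 0.4998637 , -0.21786602,  0.015     ]), array([ 0.52353063, -0.31086923,  0.015     ])] 14.478319500597237
scene [array([ 0.71217756, -0.25897504,  0.015     ]), array([ 0.51916166, -0.31045416,  0.015     ]), array([ 0.6896702 , -0.16527674,  0.015     ]), array([ 0.49539055, -0.21712967,  0.015     ])] 14.933695410209689 14.94381296838706
col [ 0.67220515 -0.22191752  0.288     ] [ 0.67150372 -0.21539934  0.288     ] tip [ 0.52604754 -0.25727674  0.259     ] [ 0.6411916  -0.16815578  0.259     ] 13.59998934565494
bend [ 0.57475989 -0.25152995  0.235     ] level [ 0.62775358 -0.23680649  0.25      ]
bail [array([0.47123193, 0.33462909, 0.14      ]), array([0.42027671, 0.255728  , 0.14      ])] -122.85483672192717
[array([0.48965354, 0.36208516, 0.14      ])]
bail [array([0.47394676, 0.34188979, 0.1       ]), array([0.4214067 , 0.26053469, 0.1       ])] -122.85483672192717
[array([0.47594832, 0.34890521, 0.1       ])]
```

Only the canister at scene (385,284)/top (232,248) has its grip at 186 mm (triangulated 185), so that's the tall steel one. The other measures 150, which makes it the short one. I take the seat to be about (0.554, -0.251), with hook x at 14.7° and the bail line at 57°.

```bash
cat >> h.py <<'E'
from scipy.spatial.transform import Rotation as R
def pose(): 
    o=get_obs();q=np.array(o['tool_rot']);return np.array(o['eef_pos']),R.from_quat(q[[1,2,3,0]]),o
def des(yaw): # tool y at yaw deg, z down
    a=np.radians(yaw);y=np.array([np.cos(a),np.sin(a),0]);z=np.array([0,0,-1.]);return R.from_matrix(np.c_[np.cross(y,z),y,z])
def rel(pts,p=None,r=None):
    if p is None: p,r,_=pose()
    for x,y,z,w in pts:
        print('rel',np.round(r.inv().apply(np.array([x,y,z])-p),4),np.round(np.degrees((r.inv()*des(w)).as_rotvec()),1))
def yaw(r): y=r.as_matrix()[:,1];return np.degrees(np.arctan2(y[1],y[0]))
E
python3 -c "
from h import *
p,r,o=pose();print(p,yaw(r))
w=[(.36,-.40,.40,-30),(.5,-.05,.40,15),(.447,.302,.27,57.1)]
rel([w[0]]);
for a,b in zip(w,w[1:]): rel([b],np.array(a[:3]),des(a[3]))"
```

```text
[ 0.1790809  -0.65018486  0.19440381] -74.5977884127786
rel [ 0.2408 -0.1935 -0.2053] [ -0.1  -0.  -44.6]
rel [ 0.3731 -0.0538  0.    ] [  0.   0. -45.]
rel [0.3537 0.0399 0.13  ] [  0.    0.  -42.1]
```

{"method": "arm_command", "body": {"commands": [0.24,-0.19,-0.205,0,0,-44.6,1,0.24,-0.19,-0.205,0,0,-44.6,1,0.24,-0.19,-0.205,0,0,-44.6,1,0.24,-0.19,-0.205,0,0,-44.6,1,0.24,-0.19,-0.205,0,0,-44.6,1,0.24,-0.19,-0.205,0,0,-44.6,1,0.24,-0.19,-0.205,0,0,-44.6,1,0.24,-0.19,-0.205,0,0,-44.6,1], "force": 50}}

```text
t: 0.9
eef_pos: [0.364, -0.4002, 0.4035]
tool_rot: [0.002, 0.864, 0.503, 0.001]
contact_force: [0.3, -0.7, 0.1]
gripper_width: 1.001
grasp_force: 0.0
```

{"method": "arm_command", "body": {"commands": [0.373,-0.054,0,0,0,-45,1,0.373,-0.054,0,0,0,-45,1,0.373,-0.054,0,0,0,-45,1,0.373,-0.054,0,0,0,-45,1,0.373,-0.054,0,0,0,-45,1,0.373,-0.054,0,0,0,-45,1,0.373,-0.054,0,0,0,-45,1,0.373,-0.054,0,0,0,-45,1]}}

```text
t: 1.7
eef_pos: [0.5004, -0.0497, 0.3999]
tool_rot: [-0.0, 0.607, 0.795, 0.0]
contact_force: [0.4, -1.3, -0.3]
gripper_width: 1.001
grasp_force: 0.0
```

```bash
python3 -c "
from h import *
p,r,o=pose();print(o['t'],p,yaw(r))
rel([(.447,.302,.30,57.1)])"
```

```text
1.7 [ 0.50039491 -0.04970494  0.3998943 ] 15.250976424579637
rel [0.3532 0.041  0.1003] [  0.   -0.1 -41.8]
```

{"method": "arm_command", "body": {"commands": [0.353,0.041,0.1,0,0,-42,1,0.353,0.041,0.1,0,0,-42,1,0.353,0.041,0.1,0,0,-42,1,0.353,0.041,0.1,0,0,-42,1,0.353,0.041,0.1,0,0,-42,1,0.353,0.041,0.1,0,0,-42,1,0.353,0.041,0.1,0,0,-42,1,0.353,0.041,0.1,0,0,-42,1]}}

```text
t: 2.5
eef_pos: [0.4456, 0.3015, 0.2985]
tool_rot: [-0.002, 0.281, 0.96, -0.0]
contact_force: [-0.7, -0.4, 0.4]
gripper_width: 0.998
grasp_force: 0.0
```

{"method": "arm_command", "body": {"commands": [0,0,0,0,0,0,1,0,0,0,0,0,0,1]}}

```text
t: 2.7
eef_pos: [0.4484, 0.2968, 0.2996]
tool_rot: [-0.0, 0.284, 0.959, -0.001]
contact_force: [0.2, 0.4, 0.5]
gripper_width: 0.999
grasp_force: 0.0
```

```bash
python3 -c "
from h import *
c=cam('wrist','pics/w1.png');p,r,o=pose();print(o['t'],p,yaw(r));print(np.round(c['pose'],3).tolist(),proj(c,[.447,.302,.206]))"
```

```text
2.75 [0.44893612 0.29617734 0.29995312] 56.89148932159692
[[0.544, 0.797, 0.26, 0.382], [0.839, -0.517, -0.171, 0.341], [-0.002, 0.311, -0.95, 0.479], [0.0, 0.0, 0.0, 1.0]] (np.float64(331.5778708620368), np.float64(225.1015096022388))
```

View pics/w1.png

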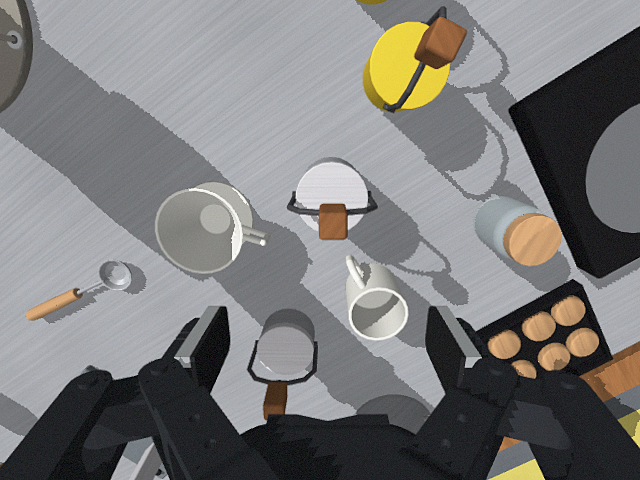

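The tall canister's grip spans about (319–347, 204–240), and its bail is level in the picture with its ends at (289,205) and (376,206). So the yaw is right. I'll refine the position by segmenting the brown grip.

```bash
python3 -c "
from h import *
from scipy.optimize import least_squares as LS
import itertools
c=load('wrist');im=c['img'].astype(int)
m=(im[:,:,0]-im[:,:,2]>35);m[:190]=0;m[250:]=0;m[:,:300]=0;m[:,365:]=0
m=m.astype(np.uint8);n,l,st,ce=cv2.connectedComponentsWithStats(m);i=1+np.argmax(st[1:,4]);print(st[i],ce[i])
def bb(x,y,h):
    a=np.radians(57);ux=np.array([np.cos(a),np.sin(a),0]);uy=np.array([-ux[1],ux[0],0])
    P=np.array([proj(c,np.array([x,y,.186])+.012*i*ux+.012*j*uy+[0,0,.02*k]) for i,j,k in itertools.product((-1,1),repeat=3)])
    return np.r_[P.min(0),P.max(0)+0]
t=np.array([st[i][0],st[i][1],st[i][0]+st[i][2],st[i][1]+st[i][3]])
s=LS(lambda v:bb(*v,0)-t,[.447,.302]);print(s.x,s.fun)
p,r,o=pose();rel([(*s.x,.172,57.1)])"
```

```text
[319 204  28  36 964] [332.32780083 221.35062241]
[0.44912184 0.30194897] [-0.80076819 -1.17157273  0.80040947  1.11833291]
rel [0.003  0.0051 0.1279] [-0.1  0.  -0.2]
```

{"method": "arm_command", "body": {"commands": [0.003,0.005,0.03,0,0,0,1,0.003,0.005,0.06,0,0,0,1,0.003,0.005,0.06,0,0,0,1,0.003,0.005,0.06,0,0,0,1]}}

```text
t: 3.15
eef_pos: [0.4492, 0.3022, 0.2409]
tool_rot: [0.0, 0.285, 0.958, -0.0]
contact_force: [0.1, 1.4, 0.5]
gripper_width: 1.002
grasp_force: 0.0
```

```bash
python3 -c "
from h import *
p,r,o=pose();print(o['t'],p,yaw(r),o['joint_vel']);rel([(.449,.302,.172,57.1)])"
```

```text
3.15 [0.44921598 0.30223987 0.24091975] 56.86858111267715 [-0.00157954 -0.01806061 -0.01651188 -0.03419311 -0.00081103 -0.00319099
 -0.00278161]
rel [ 0.0001 -0.0003  0.0689] [-0.   0.  -0.2]
```

Aligned, so I descend and grip.

{"method": "arm_command", "body": {"commands": [0,0,0.025,0,0,0,1,0,0,0.05,0,0,0,1,0,0,0.068,0,0,0,1,0,0,0.068,0,0,0,1,0,0,0.068,0,0,0,0,0,0,0.068,0,0,0,0,0,0,0.068,0,0,0,0,0,0,0.068,0,0,0,0], "force": 60}}

```text
t: 3.95
eef_pos: [0.4488, 0.3039, 0.1732]
tool_rot: [0.001, 0.284, 0.959, 0.0]
contact_force: [-0.5, 0.9, 0.3]
gripper_width: 0.331
grasp_force: 0.0
```

{"method": "arm_command", "body": {"commands": [0,0,0,0,0,0,0,0,0,0,0,0,0,0,0,0,0,0,0,0,0,0,0,0,0,0,0,0]}}

```text
t: 4.35
eef_pos: [0.4484, 0.3036, 0.1723]
tool_rot: [-0.0, 0.284, 0.959, -0.0]
contact_force: [0.3, 0.1, 0.0]
gripper_width: 0.001
grasp_force: 0.0
```

The fingers shut on nothing, so I look.

```bash
python3 -c "
from h import *
c=cam('wrist');s=cam('scene');t=cam('top')
p,r,o=pose();print(o['t'],p,o['gripper_width'],o['contact_force'],proj(s,p),proj(t,p),proj(c,p))
S=s['img'][:,:,::-1];T=t['img'][:,:,::-1];W=c['img'][:,:,::-1]
r=lambda i:cv2.resize(i,(400,300),interpolation=cv2.INTER_CUBIC)
cv2.imwrite('pics/c2.png',np.vstack([np.hstack([r(S[195:345,290:490]),r(T[180:315,150:330])]),np.hstack([r(W),r(S[240:315,335:435])])]))"
```

```text
4.5 [0.44835257 0.30357565 0.17223871] -0.002765119895286502 [ 0.20005792  0.22551057 -0.14281667] (np.float64(383.5243396697584), np.float64(287.2258968725835)) (np.float64(231.94007387377889), np.float64(248.24895632998238)) (np.float64(326.90094005778764), np.float64(276.133097292366))
```

View pics/c2.png

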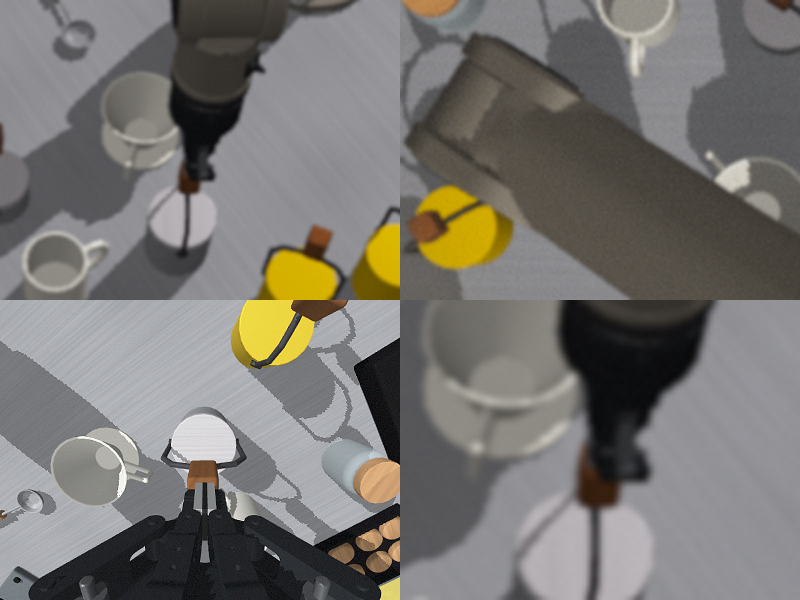

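```bash
python3 -c "
from h import *
c=load('wrist');s=load('scene');p,r,o=pose()
W=c['img'][:,:,::-1].copy();S=s['img'][:,:,::-1].copy()
cv2.imwrite('pics/c3.png',np.hstack([cv2.resize(W[220:400,250:410],None,fx=3,fy=3,interpolation=cv2.INTER_CUBIC),cv2.resize(S[240:330,360:413],None,fx=6,fy=6,interpolation=cv2.INTER_CUBIC)]))
for z in (0,-.02,-.04,-.06):
  q=p+[0,0,-z];a=proj(c,q);b=proj(s,q);print(z,((a[0]-250)*3,(a[1]-220)*3),(480+(b[0]-360)*6,(b[1]-240)*6))"
```

```text
0 (np.float64(230.7028201733629), np.float64(168.39929187709805)) (np.float64(621.1460380185503), np.float64(283.3553812355011))
-0.02 (np.float64(230.5314882743575), np.float64(216.31094296934452)) (np.float64(626.156916363135), np.float64(258.35267597282234))
-0.04 (np.float64(230.3193063033704), np.float64(275.71556487696654)) (np.float64(631.2935621868112), np.float64(232.682682094563))
-0.06 (np.float64(230.04996084231334), np.float64(351.2368063683846)) (np.float64(636.5604681394962), np.float64(206.31981448121394))
```

View pics/c3.png

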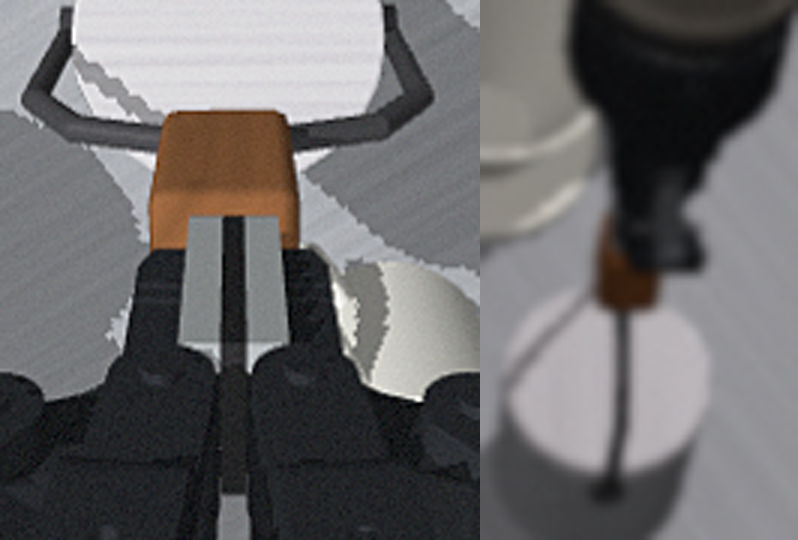

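```bash
python3 -c "
from h import *
c=load('wrist');p,r,o=pose()
P=c['pose'];T=np.eye(4);T[:3,:3]=r.as_matrix();T[:3,3]=p
C=np.linalg.inv(T)@P;print(np.round(C,3).tolist())
def pt(v): return np.round(proj(c,p+r.apply(v)),1)
print('closed tip edges',[pt([x,0,0]) for x in(-.011,0,.011)])
print('open tips', [pt([x,s*.0425,-.013]) for x in(-.011,0,.011) for s in(1,-1)])
import itertools
for g in ([.449,.302],[.4475,.3035]):
  for k in(-1,1):
    print(g,k,[pt(r.inv().apply(np.array([g[0],g[1],.186])+r.apply([.012*i,.012*j,-.02*k])-p)) for i,j in itertools.product((-1,1),repeat=2)])
im=c['img'].astype(int);m=(im[:,:,0]-im[:,:,2]>35);m[:250]=0;m[310:]=0;m[:,:295]=0;m[:,355:]=0
ys,xs=np.where(m);print(xs.min(),xs.max(),ys.min(),ys.max())
print(o['q'])
"
```

```text
[[0.0, -0.95, -0.312, 0.08], [1.0, 0.0, -0.0, 0.0], [0.0, -0.312, 0.95, -0.179], [0.0, 0.0, 0.0, 1.0]]
closed tip edges [array([326.9, 293.7]), array([326.9, 276.1]), array([326.9, 258. ])]
open tips [array([405.4, 304.5]), array([248.4, 304.5]), array([406.9, 286.1]), array([246.8, 286. ]), array([408.5, 266.9]), array([245.3, 266.8])]
[0.449, 0.302] -1 [array([305.1, 292.5]), array([345.4, 292.5]), array([304.3, 254.7]), array([346.2, 254.7])]
[0.449, 0.302] 1 [array([300.1, 329.7]), array([349.5, 329.8]), array([298.8, 284.8]), array([350.6, 284.9])]
[0.4475, 0.3035] -1 [array([305.8, 289.3]), array([346.3, 289.4]), array([305. , 251.3]), array([347. , 251.3])]
[0.4475, 0.3035] 1 [array([300.9, 326. ]), array([350.5, 326.1]), array([299.6, 280.8]), array([351.7, 280.8])]
300 348 257 303
[-0.01628993  0.41191525 -0.871934    1.85615868  0.36298316  1.04137604
 -0.03958227]
```

The canister has not moved. Its grip is where I expected, and the pads closed just above its top. From the pad spacing and rows in both wrist views, the real fingertips sit about 36 mm short of the reported TCP (open ≈ -48, shut ≈ -36). I'll reopen, go down another 32 mm, watch the force, and close again.

{"method": "arm_command", "body": {"commands": [0,0,0,0,0,0,1,0,0,0,0,0,0,1,0,0,0,0,0,0,1,0,0,0,0,0,0,1,0,0,0,0,0,0,1,0,0,0,0,0,0,1,0,0,0,0,0,0,1,0,0,0,0,0,0,1]}}

```text
t: 5.3
eef_pos: [0.4484, 0.3036, 0.1723]
tool_rot: [0.0, 0.284, 0.959, 0.0]
contact_force: [-0.1, -0.5, 0.0]
gripper_width: 0.998
grasp_force: 0.0
```

{"method": "arm_command", "body": {"commands": [0,-0.001,0.008,0,0,0,1,0,-0.001,0.016,0,0,0,1,0,-0.001,0.024,0,0,0,1,0,-0.001,0.032,0,0,0,1,0,-0.001,0.032,0,0,0,1]}}

```text
t: 5.8
eef_pos: [0.4471, 0.302, 0.1388]
tool_rot: [-0.001, 0.284, 0.959, -0.001]
contact_force: [-1.3, -0.0, -0.3]
gripper_width: 0.995
grasp_force: 0.0
```

```bash
python3 -c "
from h import *
c=cam('wrist');s=cam('scene')
p,r,o=pose();print(o['t'],p,o['gripper_width'],o['contact_force'],proj(s,p),proj(c,p))
S=s['img'][:,:,::-1];W=c['img'][:,:,::-1]
cv2.imwrite('pics/c4.png',np.hstack([cv2.resize(W[180:480,160:500],(500,441)),cv2.resize(S[230:330,360:428],(300,441),interpolation=cv2.INTER_CUBIC)]))"
```

```text
5.9 [0.44767096 0.30274359 0.13999784] 1.0003305688935507 [-0.68072871 -0.60774613  0.36696201] (np.float64(382.255990003738), np.float64(293.31564221543107)) (np.float64(328.50754918845286), np.float64(277.2519710715235))
```

View pics/c4.png

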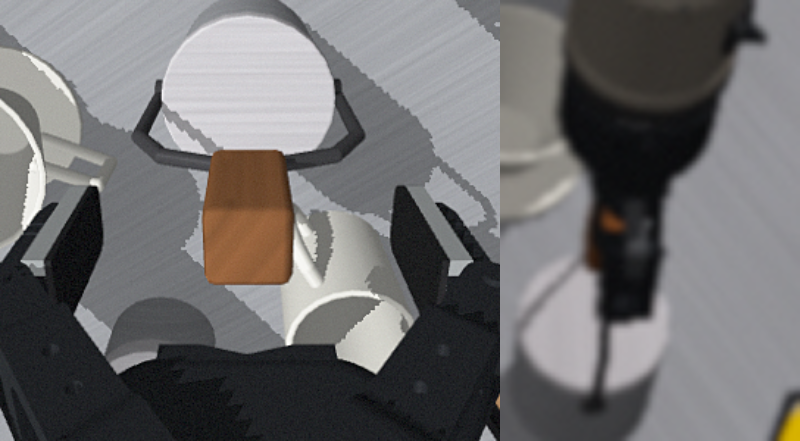

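The pads now straddle the grip symmetrically: pad edges at (102,187) and (392,187), grip centred at column 248. I go down 6 mm more and close.

{"method": "arm_command", "body": {"commands": [0,0,0.006,0,0,0,1,0,0,0.006,0,0,0,0,0,0,0.006,0,0,0,0,0,0,0.006,0,0,0,0,0,0,0.006,0,0,0,0,0,0,0.006,0,0,0,0,0,0,0.006,0,0,0,0,0,0,0.006,0,0,0,0], "force": 60}}

```text
t: 6.7
eef_pos: [0.448, 0.3028, 0.1346]
tool_rot: [0.0, 0.284, 0.959, 0.0]
contact_force: [-0.8, -0.6, 3.1]
gripper_width: 0.271
grasp_force: 60.1
```

{"method": "arm_command", "body": {"commands": [0,0,0,0,0,0,0,0,0,0,0,0,0,0]}}

```text
t: 6.9
eef_pos: [0.448, 0.3028, 0.1346]
tool_rot: [0.0, 0.284, 0.959, 0.0]
contact_force: [-0.6, -0.9, 4.8]
gripper_width: 0.269
grasp_force: 60.3
```

Gripped at 23 mm with 60 N. The grip centre is 51 mm above the reported TCP. Lift.

{"method": "arm_command", "body": {"commands": [0,0,-0.02,0,0,0,0,0,0,-0.05,0,0,0,0,0,0,-0.085,0,0,0,0,0,0,-0.12,0,0,0,0,0,0,-0.15,0,0,0,0,0,0,-0.17,0,0,0,0,0,0,-0.17,0,0,0,0]}}

```text
t: 7.6
eef_pos: [0.4485, 0.3036, 0.3059]
tool_rot: [0.001, 0.284, 0.959, 0.001]
contact_force: [0.5, -0.5, -5.2]
gripper_width: 0.274
grasp_force: 60.3
```

```bash
python3 -c "
from h import *
p,r,o=pose();print(o['t'],p,yaw(r),o['contact_force'],o['gripper_width'])
w=[(.45,0,.305,80),(.443,-.280,.305,104.7)]
rel([w[0]]);rel([w[1]],np.array(w[0][:3]),des(80))"
```

```text
7.6 [0.44854982 0.30358406 0.30593218] 56.9915363787607 [ 0.51860084 -0.51270317 -5.16691016] 0.2738468258328666
rel [-0.1666 -0.2538  0.0004] [  0.2   0.1 -23. ]
rel [-0.0417 -0.277   0.    ] [  0.    0.  -24.7]
```

{"method": "arm_command", "body": {"commands": [-0.017,-0.025,0,0,0,-3,0,-0.05,-0.076,0,0,0,-8,0,-0.083,-0.127,0,0,0,-13,0,-0.115,-0.175,0,0,0,-18,0,-0.145,-0.22,0,0,0,-21,0,-0.16,-0.245,0,0,0,-23,0,-0.167,-0.254,0,0,0,-23,0,-0.167,-0.254,0,0,0,-23,0]}}

```text
t: 8.4
eef_pos: [0.448, -0.0068, 0.3016]
tool_rot: [-0.002, 0.091, 0.996, -0.001]
contact_force: [1.3, 1.5, -5.0]
gripper_width: 0.275
grasp_force: 61.2
```

{"method": "arm_command", "body": {"commands": [-0.004,-0.028,0,0,0,-3,0,-0.012,-0.075,0,0,0,-8,0,-0.02,-0.122,0,0,0,-13,0,-0.027,-0.17,0,0,0,-18,0,-0.034,-0.217,0,0,0,-22,0,-0.039,-0.255,0,0,0,-24.7,0,-0.0415,-0.277,0,0,0,-24.7,0,-0.0415,-0.277,0,0,0,-24.7,0]}}

```text
t: 9.2
eef_pos: [0.4405, -0.2846, 0.3014]
tool_rot: [-0.002, -0.125, 0.992, 0.001]
contact_force: [-0.4, 0.1, -5.6]
gripper_width: 0.265
grasp_force: 61.5
```

```bash
python3 -c "
from h import *
c=cam('wrist');s=cam('scene')
p,r,o=pose();print(o['t'],p,yaw(r),o['contact_force'],o['gripper_width'])
S=s['img'][:,:,::-1];W=c['img'][:,:,::-1]
cv2.imwrite('pics/c5.png',np.hstack([cv2.resize(W,(480,360)),cv2.resize(S[120:270,150:283],(320,360),interpolation=cv2.INTER_CUBIC)]))
seat=np.array([.554,-.251,.239]);a=np.radians(14.7);x=np.array([np.cos(a),np.sin(a),0])
for d,h in((0,0),(-.034,.02),(.012,0),(.084,.031),(.122,.049)):
  q=seat+x*d+[0,0,h];u=proj(c,q);v=proj(s,q);print(d,np.round(np.array(u)*.75),np.round([480+(v[0]-150)*2.406,(v[1]-120)*2.4]))"
```

```text
9.3 [ 0.44184711 -0.28012396  0.30220732] 104.70330575259851 [ 0.70329856  1.11407326 -5.31198882] 0.27311943364087654
0 [249. 281.] [673.  33.]
-0.034 [250. 266.] [694.   3.]
0.012 [249. 289.] [665.  39.]
0.084 [250. 359.] [609.  55.]
0.122 [250. 398.] [578.  63.]
```

View pics/c5.png

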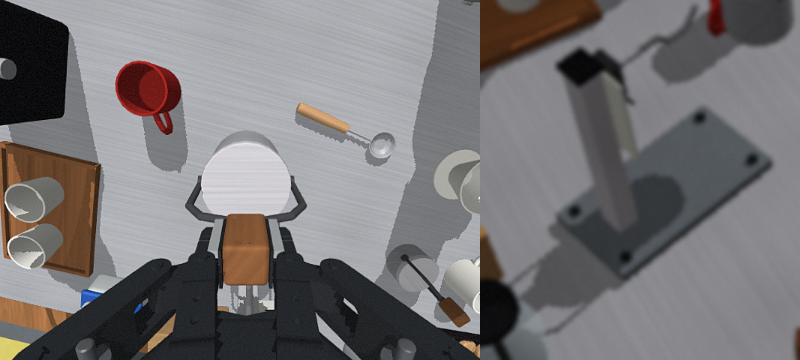

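Only the canister and grip are visible to the wrist camera. The scene crop shows the hook tip near (697,8) against a predicted (694,3), so the seat estimate holds to about 3 mm. I'll lower to threading height first, then move in along hook +x (tool -x).

{"method": "arm_command", "body": {"commands": [0,0.001,0.015,0,0,0,0,0,0.001,0.035,0,0,0,0,0,0.001,0.0435,0,0,0,0,0,0.001,0.0435,0,0,0,0,0,0.001,0.0435,0,0,0,0]}}

```text
t: 9.8
eef_pos: [0.4426, -0.2796, 0.2612]
tool_rot: [0.0, -0.128, 0.992, 0.0]
contact_force: [-0.3, -0.7, -4.5]
gripper_width: 0.27
grasp_force: 61.6
```

```bash
python3 -c "
from h import *
p,r,o=pose();print(o['t'],p,yaw(r),o['contact_force']);rel([(.554,-.2495,.2586,104.7)])"
```

```text
9.8 [ 0.4425559  -0.27959497  0.26115844] 104.76500996814073 [-0.31236998 -0.74308736 -4.54178557]
rel [-0.1154  0.0007  0.0026] [-0.   0.   0.1]
```

{"method": "arm_command", "body": {"commands": [-0.015,0.001,0.001,0,0,0,0,-0.035,0.001,0.001,0,0,0,0,-0.055,0.001,0.001,0,0,0,0,-0.075,0.001,0.001,0,0,0,0,-0.095,0.001,0.001,0,0,0,0,-0.11,0.001,0.001,0,0,0,0,-0.115,0.001,0.001,0,0,0,0,-0.115,0.001,0.001,0,0,0,0]}}

```text
t: 10.6
eef_pos: [0.5535, -0.2498, 0.26]
tool_rot: [0.0, -0.128, 0.992, 0.0]
contact_force: [1.2, 0.4, -5.6]
gripper_width: 0.273
grasp_force: 61.6
```

```bash
python3 -c "
from h import *
c=cam('wrist');s=cam('scene');t=cam('top')
p,r,o=pose();print(o['t'],p,yaw(r),o['contact_force'],o['gripper_width'])
S=s['img'][:,:,::-1];T=t['img'][:,:,::-1];W=c['img'][:,:,::-1]
cv2.imwrite('pics/c6.png',np.hstack([cv2.resize(W[150:420,210:450],(400,450)),cv2.resize(S[110:222,170:270],(400,450),interpolation=cv2.INTER_CUBIC)]))
rel([(.554,-.2495,.2586,104.7)])"
```

```text
10.75 [ 0.55207882 -0.25087233  0.25978972] 104.63505937932001 [ 3.18762318e-03 -1.26575749e+00 -6.09815609e+00] 0.2718306454183651
rel [-0.0022  0.0008  0.0012] [-0.  -0.1 -0.1]
```

View pics/c6.png

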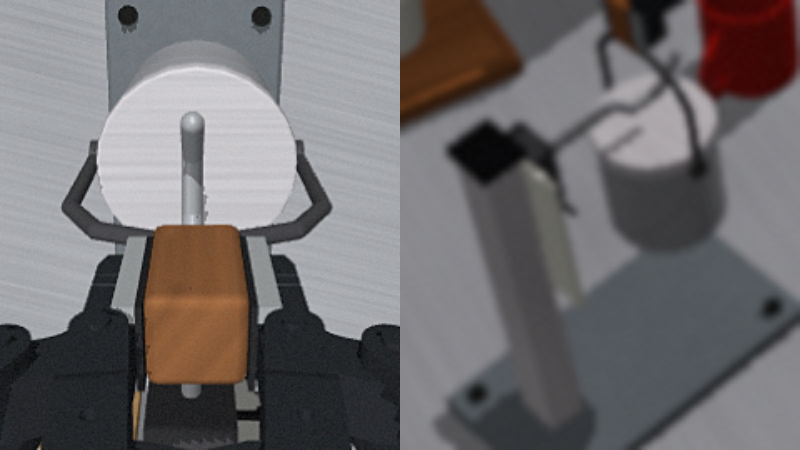

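The hook goes through the window, and its tip shows at crop (192,122) against a grip centre at column 196, so it is centred laterally. Next I check the x position from the tip.

```bash
python3 -c "
from h import *
c=load('wrist')
x=np.array([np.cos(np.radians(14.7)),np.sin(np.radians(14.7)),0]);y=np.array([-x[1],x[0],0])
p,r,o=pose()
for v,z in((113,.257),(122,.259)):
  q=atz(c,210+192/1.667,150+v/1.667,z);st=q+.034*x;print(q,st,'tcp minus seat along x,y',(p-st)@x,(p-st)@y)"
```

```text
[ 0.52172183 -0.25958308  0.257     ] [ 0.55460893 -0.25095531  0.257     ] tcp minus seat along x,y -0.0024262383013530803 0.0007222977336765854
[ 0.52413194 -0.25894109  0.259     ] [ 0.55701904 -0.25031332  0.259     ] tcp minus seat along x,y -0.004920373229550051 0.0007129072150527907
```

{"method": "arm_command", "body": {"commands": [-0.003,0,0.008,0,0,0,0,-0.003,0,0.018,0,0,0,0,-0.003,0,0.026,0,0,0,0,-0.003,0,0.032,0,0,0,0,-0.003,0,0.035,0,0,0,0,-0.003,0,0.037,0,0,0,0,-0.003,0,0.039,0,0,0,0,-0.003,0,0.041,0,0,0,0]}}

```text
t: 11.55
eef_pos: [0.5562, -0.2494, 0.219]
tool_rot: [0.0, -0.128, 0.992, -0.0]
contact_force: [0.6, -0.0, -4.3]
gripper_width: 0.272
grasp_force: 61.5
```

{"method": "arm_command", "body": {"commands": [0,0,0.002,0,0,0,0,0,0,0.004,0,0,0,0,0,0,0.006,0,0,0,0,0,0,0.008,0,0,0,0,0,0,0.01,0,0,0,0,0,0,0.012,0,0,0,0,0,0,0.014,0,0,0,0,0,0,0.014,0,0,0,0]}}

```text
t: 12.35
eef_pos: [0.5561, -0.2494, 0.2047]
tool_rot: [0.0, -0.128, 0.992, -0.0]
contact_force: [0.3, -0.2, -2.7]
gripper_width: 0.269
grasp_force: 61.8
```

The load is shifting onto the hook at the spring's rate, so I keep lowering.

{"method": "arm_command", "body": {"commands": [0,0,0.002,0,0,0,0,0,0,0.004,0,0,0,0,0,0,0.006,0,0,0,0,0,0,0.008,0,0,0,0,0,0,0.01,0,0,0,0,0,0,0.011,0,0,0,0,0,0,0.011,0,0,0,0,0,0,0.011,0,0,0,0]}}

```text
t: 13.15
eef_pos: [0.5561, -0.2494, 0.194]
tool_rot: [0.0, -0.128, 0.992, -0.0]
contact_force: [0.9, 1.1, -0.3]
gripper_width: 0.272
grasp_force: 62.0
```

```bash
python3 -c "
from h import *
f=[]
for i in range(4):
  read_camera('scene');f.append(get_obs()['contact_force'])
p,r,o=pose();print(o['t'],p,np.round(f,1),o['joint_vel'].round(3) if hasattr(o['joint_vel'],'round') else 0)"
```

```text
13.35 [ 0.55610928 -0.249387    0.19395693] [[-1.1  0.3 -0.6]
 [ 0.8 -0.1 -0.2]
 [ 0.5  0.2  0.3]
 [ 0.5 -0.4 -0.2]] [ 0.001 -0.001  0.001 -0.    -0.001 -0.     0.002]
```

Remaining load is about 0 and the implied dip about 28 mm, so I release.

{"method": "arm_command", "body": {"commands": [0,0,0,0,0,0,0.35,0,0,0,0,0,0,0.5,0,0,0,0,0,0,0.6,0,0,0,0,0,0,0.7,0,0,0,0,0,0,0.7,0,0,0,0,0,0,0.7,0,0,0,0,0,0,0.7]}}

```text
t: 14.05
eef_pos: [0.556, -0.2494, 0.1938]
tool_rot: [0.0, -0.128, 0.992, -0.0]
contact_force: [0.1, 0.2, -0.2]
gripper_width: 0.698
grasp_force: 0.0
```

{"method": "arm_command", "body": {"commands": [0,0,-0.01,0,0,0,0.7,0,0,-0.03,0,0,0,0.7,0,0,-0.055,0,0,0,0.7,0,0,-0.085,0,0,0,0.7,0,0,-0.12,0,0,0,0.7,0,0,-0.15,0,0,0,0.7,0,0,-0.16,0,0,0,0.7,0,0,-0.16,0,0,0,0.7]}}

```text
t: 14.85
eef_pos: [0.5568, -0.2493, 0.3559]
tool_rot: [0.002, -0.128, 0.992, -0.001]
contact_force: [0.6, -0.5, 0.2]
gripper_width: 0.704
grasp_force: 0.0
```

{"method": "arm_command", "body": {"commands": [0,0,0,0,0,0,0.7,0,0,0,0,0,0,0.7,0,0,0,0,0,0,0.7,0,0,0,0,0,0,0.7,0,0,0,0,0,0,0.7,0,0,0,0,0,0,0.7,0,0,0,0,0,0,0.7,0,0,0,0,0,0,0.7]}}

```text
t: 15.65
eef_pos: [0.556, -0.2494, 0.3538]
tool_rot: [0.0, -0.128, 0.992, -0.0]
contact_force: [0.0, -0.2, 0.8]
gripper_width: 0.701
grasp_force: 0.0
```

```bash
python3 -c "
from h import *
c=cam('wrist');a=[]
for i in range(24):
  im=read_camera('wrist')['img'].astype(int)
  m=((im[:,:,0]-im[:,:,2]>35)).astype(np.uint8);m[:, :270]=0;m[:,380:]=0;m[:150]=0;m[420:]=0
  n,l,st,ce=cv2.connectedComponentsWithStats(m);k=1+np.argmax(st[1:,4]);a.append([*ce[k],st[k][4]])
print(np.round(a,1)[::3].tolist());p,r,o=pose();print(o['t'],p,o['contact_force'])
s=cam('scene');S=s['img'][:,:,::-1];W=c['img'][:,:,::-1]
print('grip expected',proj(c,[.556,-.249,.245+.02]))
cv2.imwrite('pics/c7.png',np.hstack([cv2.resize(W[100:420,180:465],(400,450)),cv2.resize(S[110:222,170:270],(400,450),interpolation=cv2.INTER_CUBIC)]))"
```

```text
[[293.2, 378.9, 2853.0], [293.2, 379.0, 2853.0], [293.1, 378.9, 2853.0], [293.2, 378.9, 2848.0], [293.2, 378.9, 2851.0], [293.1, 378.9, 2851.0], [293.1, 378.9, 2851.0], [293.1, 378.9, 2853.0]]
16.9 [ 0.55596341 -0.24936261  0.35382497] [ 0.13558634  0.1698923  -0.23225322]
grip expected (np.float64(328.0112278051218), np.float64(231.5332704277503))
```

View pics/c7.png

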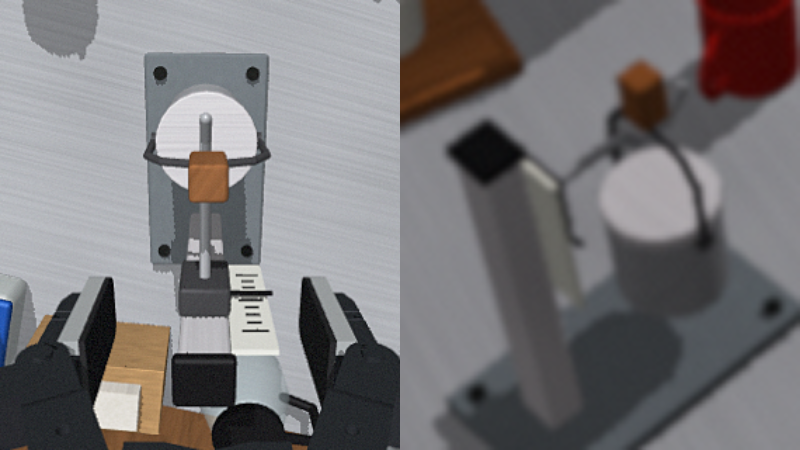

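The canister hangs from the hook with its grip at crop (208,176), close to where I expected. My motion tracker had picked up the wooden box instead, so I'll recheck stillness on the grip itself and then hand in.

```bash
python3 -c "
from h import *
from station import hand_in
def trk(n):
  a=[]
  for i in range(n):
    im=read_camera('wrist')['img'].astype(int)
    m=im[:,:,0]-im[:,:,2]>35;m[:185]=0;m[265:]=0;m[:,:290]=0;m[:,370:]=0
    ys,xs=np.where(m);a.append([xs.mean(),ys.mean()])
  return np.array(a)
for k in range(5):
  a=trk(16);print(np.round(a[0],1),np.ptp(a,axis=0).round(2))
  if np.ptp(a,axis=0).max()<.6: print(get_obs()['t'],hand_in());break"
```

```text
[328.  225.7] [0.03 0.03]
the job is handed in; nothing more can be done
17.75 None
```

The tall canister is hanging by its bail in the scale hook, still at a dip of about 28 mm with the gripper clear and the short canister untouched, and I handed the job in at 17.75 s; no verdict came back.

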